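# Stow an angle kiln prop and latch the rack gate

### The job

Put the loose L-shaped kiln prop away: slide it under the hood of the prop rack so that it lies nested in the smaller angle already there, corner into corner, legs aligned and ends flush, and let go of it. Then push the rack's gate fully shut until the spring catch snaps up behind it. Leave the vase, the bowl and the jar where they stand.

Things in the scene. Friction and masses are not known exactly. Their poses are not given: they have to be found in the camera images.
- prop: Loose cream ceramic angle (L section), 130 mm long (x -65..65), 10 thick, ~0.28 kg. Origin: outer corner edge, mid-length. Tall leg up z (70 high, y 0..10), flat leg along +y (50 wide, z 0..10). Starts on the table, flat leg down, half under the ware board: only 45-65 mm of its +x end sticks out, towards the robot. In the rack the +x end goes in first.
- nest: Smaller ceramic angle lying loose in the rack's bay: 130 mm long, 10 thick, upright leg 40 high, flat leg 45 wide; origin and axes as the prop's (outer corner edge, mid-length; x along it into the bay, y along the flat leg, z up). It lies by the bay's -y wall, +x end at the back stop. Nested, the prop's origin is at (0, 10, 10) mm in this frame, axes alike.
- rack: Fixed wooden rack, turned about z. Origin at table height, mid-width; x into the bay (away from the robot), y along the gate track. Overall x -100..80, y -100..100 mm. The bay is its -y half: floor 12 mm above the table, inner walls y -90 and -20, 50 mm high before the hood, back stop at x 66 (42 high). Tray 45 high at y -5..100, x -60..80.
- rack_hood (a point): Middle of the front edge of the hood's roof (underside), at rack x -10, y -55, 106 mm above the table. The hood covers the bay from here to rack x 80: roof top 112 mm up, side walls to the roof. The stowed prop's deep 75 mm is under it, so the prop is slid in along rack +x through the open front, held near its other end.
- gate (a joint): Opening of the rack's sliding gate, m: 0 = fully shut across the bay's front; it slides open along rack +y, up to 0.115. Starts open, clear of the bay's front. Friction about 5 N plus about 1 N from the catch. Its track lies at rack x -100..-66 mm, rails 18 mm high.
- gate_handle (a point): Centre of the wooden handle block on top of the gate: 20 (rack x) by 24 (rack y) by 35 mm high; this point is 80 mm above the table, the block's top 97 mm. Below it the gate plate (top at 62 mm, 8 mm thick, 75 mm wide along y, centred). With the gate shut this point is at rack x -83, y -52.5 mm.
- catch (a joint): Angle of the spring catch, rad: 0 = sprung up, about 0.15 = pressed flat. A 53 mm steel leaf in the gate track, hinged at rack y 40 mm, free tip at y -13. The open gate lies on it and holds it down; once the gate is shut the tip snaps up 8 mm behind the gate and stops it coming back.
- catch_tip (a point): Free tip of the steel catch leaf, in the gate track at rack x -83, y -13 mm.
- wareboard: Fixed ware board on four tubes, turned about z. Origin at table height, x away from the robot. Board x -60..90, y -120..120 mm, underside 82 and top 94 mm above the table; tubes 30 mm thick at x -35 and 65, y -100 and 100; two 62 mm wide cups on it, up to 154 mm above the table, at x 45, y -60 and 50.
- vase: Bystander: blue-glazed ceramic vase, 140 mm high, 80 mm diameter. Origin at the centre of its foot.
- bowl: Bystander: white ceramic bowl, 55 mm high, 90 mm diameter. Origin at the centre of its foot.
- jar: Bystander: white plastic jar with a lid, about 90 mm high, 64 mm diameter. Origin at the centre of its foot.
Not all that is in view belongs to the job. What is shaped like the prop but red or turquoise is not meant. Leave any red look-alike of the nest alone.

How it is judged:
By the outcome, as a careful person would: the job done as asked, in the order asked, and still so for the second after the job is handed in, with the robot touching nothing.
It also fails if it takes over 72 s, if anything falls off the work surface, if the arm or the gripper's body presses on something with over 40 N, if the wrist force passes 120 N, or if a joint passes its speed limit or range.

### The arm

A 6-joint arm with a two-finger parallel gripper is mounted at the origin on the work surface. World frame = base frame: x ahead of the robot, y to its left, z up, the work surface at z = 0. Lengths are in mm, angles in rad, forces in N, time in s.
With the tool pointing down it reaches from about 275 to 825 mm from the base axis. Payload 4.9 kg.
Tool frame: the origin (TCP) lies on the centre line of the jaws, within the pads' length; the fingertips stand 14 mm ahead of it and the grasp point (between the pads) lies 5 mm behind it (tip_reach is the distance from the TCP to the fingertips, in mm); z points along the fingers, y is the line along which they close (so a half turn about z gives the same grasp; the last joint's range is limited). The gripper opens to 85 mm and grips with 20 to 120 N. Pads are 22 mm wide; open, the fingers measure 114 mm over their backs; the gripper's body (76 mm by 85 mm) begins 54 mm behind the grasp point. The pads swing forward as they close: fully open they stand 13 mm farther back than shut.
Start: joints at [1.141, 0.326, -0.193, 1.052, 0, 1.437], TCP at [160.322, 526.133, 245.281] pointing down, gripper open.
Joint ranges: [-2.65, 2.65], [-0.97, 1.79], [-1.3, 1.35], [-1.93, 2.1], [-1.47, 1.37], [-3.14, 3.14]. Speed limits (rad/s): [2.57, 2.57, 3.14, 3.14, 3.14, 3.14].

### API

Orientations are given as a unit quaternion [x, y, z, w].
In Python, from bench import * gives the robot as it stands.
- The arm moves only by the tool servo_tool, never from a script. Its argument "increments" is a list of rows, each an object with "gripper": the closure in counts, from 0 (fully open) to 255 (shut); "dp": the shift along the tool's x, y, z in mm, a list of three; "spin": the turn about the tool's z in units of 5 degrees (1.0 is 5 degrees). A call has 1 to 10 rows; each row shifts and turns the commanded pose from where the row before left it, along the tool's axes as they then stand; what a row does not reach is not made up. A row lasts 1/10 s, in which the tool goes at most 50 mm and 8.59 degrees, less where a joint would pass 70% of its speed; a pose out of reach is approached as far as the arm can. A call is refused whole if a number of a shift passes 50 or a number of a turn 1, either way. A call with a gripper value outside its range is refused whole. The fingers move at their own pace and stop on an object; "squeeze" is the grip in N (left out, the last holds). Time passes only in rows, so rows that do not move let the fingers close. It gives the time, the measured TCP pose, the force, the opening and the grip force at its end, in the units of the state.
- state(): the state, without advancing time (a new reading comes with each control period).
- capture(name): name is "scene" or "top" or "wrist"; returns (picture, depth): 480x640x3 uint8, red, green, blue; 480x640 float32, mm along the optical axis (not along the pixel's ray), 0 where there is no reading.
- calibration(name): a dict with "fx", "fy", "cx", "cy" (pixels), "distortion" ([k1, k2, p1, p2, k3] as OpenCV has them; the pictures are not rectified), "R" (3x3) and "t" (3): a world point X has camera coordinates R X + t; the wrist camera has in their place "mount" (4x4, takes a point from camera to tool coordinates, whose origin is the TCP and whose axes are the flange's). Camera axes: x right, y down, z forward; pixel columns grow to the right and rows downward; lengths in mm; the calibration is good to about 2 mm. A picture is of the moment at which its call begins: read the wrist's pose just before it. calibration takes no time and is no camera call.
- finish_job(): hands the job in; it is judged then, once.
The state is a dict: "clock": time; "joint_pos": joint angles; "joint_velocities": joint speeds; "effort": joint torques, N m; "ee_pos": TCP position; "tcp_rot": TCP orientation; "wrist_force": force on the tool from outside, world axes, zero at the start; "torque": the same for the moment, N m; "opening": finger opening in mm; "grip_force": force on a finger pad.
Only numpy, scipy, OpenCV 4.12 (cv2) and the standard library are available. Lean on these libraries where they do the work, as an engineer would, in place of code of your own. Each camera call takes 0.05 s, during which the arm holds its last target. There are 200 camera calls.

## Working session

There is one attempt and no reset: what is moved stays moved. The work goes in short steps, Python scripts to look and compute and a tool call to move; the robot and the scene stay as the last step left them, time stands still between calls to the robot, and variables do not carry over. Pictures are saved under pics/ and viewed, at most 10 in all, crops included, and the job is handed in when it is done.

Besides the shell and the picture viewer there is one more tool, called as name([rows], argument=value, ...), one row to a line, values as JSON. servo_tool: Moves the arm, as the interface text tells. Its arguments: {"type":"object","properties":{"increments":{"type":"array"},"squeeze":{"type":"number"}},"required":["increments"]}

```bash
mkdir -p pics; ls
python3 - <<'E'
from bench import *
import cv2,numpy as np
s=state();print(s)
for n in("scene","top"):
    p,d=capture(n);np.savez(f"pics/{n}0.npz",p=p,d=d);cv2.imwrite(f"pics/{n}0.png",p[:,:,::-1])
    print(n,calibration(n))
print(calibration("wrist"))
E
```

```text
pics
{'clock': 0.0, 'joint_pos': array([ 1.14081216e+00,  3.26956720e-01, -1.93584620e-01,  1.05197016e+00,
        6.69833817e-06,  1.43658928e+00]), 'joint_velocities': array([-0.00089732, -0.00094223,  0.0006357 , -0.00026137,  0.0012468 ,
       -0.00081256]), 'effort': array([ 6.51376740e-04, -4.43391037e+01,  2.62442511e+01,  1.54743169e-02,
       -1.73475123e-04,  3.78763431e-06]), 'ee_pos': array([160.07685973, 525.61834565, 244.49452494]), 'tcp_rot': array([ 1.47350023e-01,  9.89084039e-01, -8.22758807e-04, -2.41942723e-04]), 'wrist_force': array([ 0.46616188, -0.63535645, -0.7446618 ]), 'torque': array([-0.01181523,  0.03835973,  0.01130811]), 'grip_force': 0.0, 'opening': 85.50564053897988}
scene {'fx': 465.37733627660384, 'fy': 465.37733627660384, 'cx': 321.4524424307895, 'cy': 237.577063441869, 'distortion': array([-0.07194615,  0.        ,  0.        ,  0.        ,  0.        ]), 'R': array([[-9.06914419e-01,  4.21314127e-01, -8.02307410e-04],
       [ 3.63346667e-01,  7.81167735e-01, -5.07696927e-01],
       [-2.13273151e-01, -4.60729179e-01, -8.61535366e-01]]), 't': 
[... 287 characters left out ...]
0361717],
       [-0.99241683,  0.0090233 , -0.12258635],
       [ 0.12254733, -0.00475904, -0.99245126]]), 't': array([ -32.97327997,  592.97142268, 1286.50110025])}
{'fx': 420.5471375746967, 'fy': 420.5471375746967, 'cx': 312.55271927177654, 'cy': 247.14373012339, 'distortion': array([0.03397468, 0.        , 0.        , 0.        , 0.        ]), 'mount': array([[-1.83752970e-04, -9.65820679e-01, -2.59211076e-01,
         6.48886694e+01],
       [ 9.99998275e-01,  3.01659116e-04, -1.83287409e-03,
        -9.66723160e-03],
       [ 1.84842109e-03, -2.59210965e-01,  9.65818958e-01,
        -1.28613009e+02],
       [ 0.00000000e+00,  0.00000000e+00,  0.00000000e+00,
         1.00000000e+00]])}
```

View pics/top0.png

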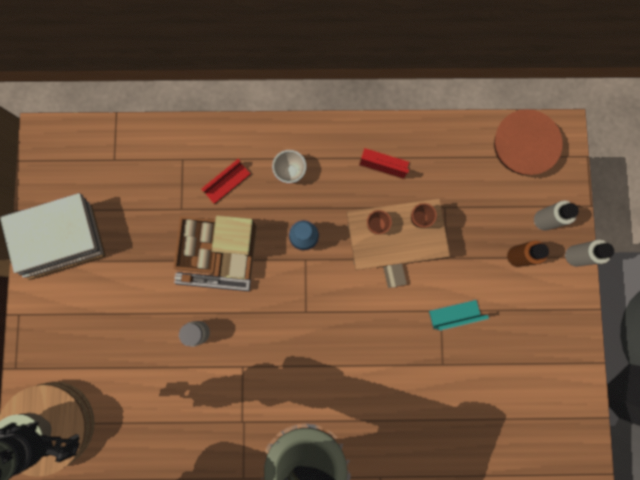

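View pics/scene0.png

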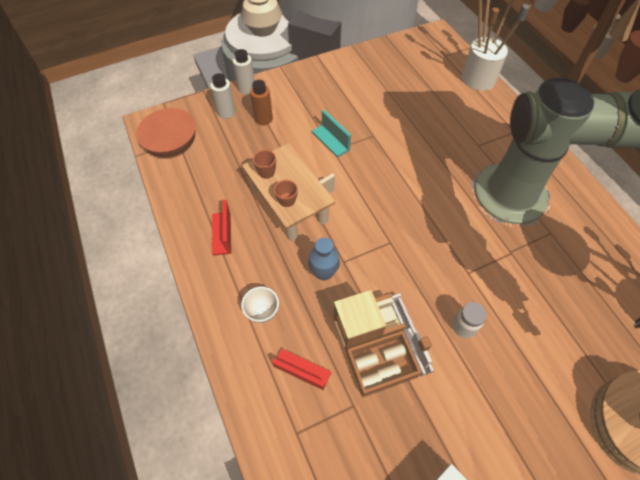

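The top view shows the cream angle at (396,274), sticking out from under the board at (398,235). The rack is at (215,250), with its gate and handle at (185,278), and the hood at (233,235). Two red angles at (226,181) and (384,163) and a turquoise one at (458,315) are decoys. Next I'll confirm this with an enlarged crop and rough positions.

```bash
cat > h.py <<'E'
from bench import *
import cv2,numpy as np
from scipy.spatial.transform import Rotation as Ro
def grab(n,f):
    s=state();p,d=capture(n);c=calibration(n)
    if n=="wrist":
        T=np.eye(4);T[:3,:3]=Ro.from_quat(s["tcp_rot"]).as_matrix();T[:3,3]=s["ee_pos"];M=T@c["mount"]
    else:
        M=np.eye(4);M[:3,:3]=c["R"].T;M[:3,3]=-c["R"].T@c["t"]
    K=np.array([[c["fx"],0,c["cx"]],[0,c["fy"],c["cy"]],[0,0,1.]])
    np.savez(f"pics/{f}.npz",p=p,d=d,M=M,K=K,D=c["distortion"]);cv2.imwrite(f"pics/{f}.png",p[:,:,::-1]);return load(f)
def load(f): return dict(np.load(f"pics/{f}.npz"))
def cloud(g):
    """480x640x3 world points, NaN where no reading"""
    v,u=np.mgrid[0:480,0:640].astype(float)
    n=cv2.undistortPoints(np.stack([u,v],-1).reshape(-1,1,2),g["K"],g["D"]).reshape(480,640,2)
    z=np.where(g["d"]>0,g["d"],np.nan);P=np.dstack([n[...,0]*z,n[...,1]*z,z])
    return P@g["M"][:3,:3].T+g["M"][:3,3]
def proj(g,X):
    Mi=np.linalg.inv(g["M"]);return cv2.projectPoints(np.atleast_2d(X).astype(float),Mi[:3,:3],Mi[:3,3],g["K"],g["D"])[0].reshape(-1,2)
def ontop(g,uv,z):
    """world point at height z seen at pixel uv"""
    n=cv2.undistortPoints(np.array(uv,float).reshape(-1,1,2),g["K"],g["D"]).reshape(-1,2)
    r=np.c_[n,np.ones(len(n))]@g["M"][:3,:3].T;o=g["M"][:3,3];return o+r*((z-o[2])/r[:,2])[:,None]
E
python3 - <<'E'
from h import *
g=grab("top","top1");C=cloud(g)
for n,(u,v) in dict(prop=(396,274),propend=(398,284),hood=(233,235),handle=(185,278),vase=(304,235),jar=(194,333),bowl=(289,167),board=(398,245),table=(300,300),nest=(237,264)).items(): print(n,C[v-1:v+2,u-1:u+2].reshape(-1,3).mean(0).round())
print(proj(g,state()["ee_pos"]))
a=cv2.resize(g["p"][205:300,340:455,::-1],None,fx=3.5,fy=3.5,interpolation=2);b=cv2.resize(g["p"][205:300,165:265,::-1],None,fx=3.5,fy=3.5,interpolation=2)
cv2.imwrite("pics/crop1.png",np.hstack([b,a]))
E
```

```text
prop [ 505. -247.   10.]
propend [ 478. -252.    9.]
hood [601. 175. 113.]
handle [495. 296.  99.]
vase [595.  -4. 140.]
jar [359. 273.  91.]
bowl [804.  40.   7.]
board [ 574. -241.   93.]
table [438.  11.   2.]
nest [535. 178.  24.]
[[ 55.99386371 432.72032277]]
```

View pics/crop1.png

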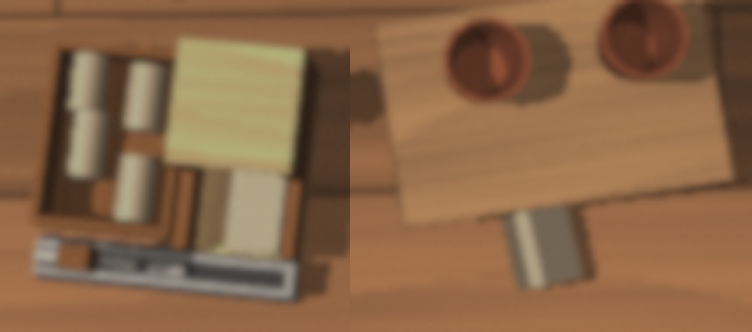

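The crop confirms it. Cream prop: tall leg is the bright strip at the left, flat leg to the right, sticking out from under the board. Rack: nest in the bay on the right, gate handle at the left. Moving over the rack for a close look.

servo_tool([
  {"gripper":0,"dp":[-20,-10,0],"spin":0},
  {"gripper":0,"dp":[-40,-20,0],"spin":0},
  {"gripper":0,"dp":[-40,-20,0],"spin":0},
  {"gripper":0,"dp":[-40,-20,0],"spin":0},
  {"gripper":0,"dp":[-40,-20,0],"spin":0},
  {"gripper":0,"dp":[-40,-20,0],"spin":0},
  {"gripper":0,"dp":[-40,-20,0],"spin":0},
  {"gripper":0,"dp":[-40,-20,0],"spin":0},
  {"gripper":0,"dp":[-40,-20,0],"spin":0},
  {"gripper":0,"dp":[-30,-10,0],"spin":0},
])

```text
clock: 1.15
ee_pos: [463.2, 243.8, 245.1]
tcp_rot: [0.148, 0.989, -0.0, -0.0]
wrist_force: [-0.2, 0.1, 0.2]
opening: 85.4
grip_force: 0.0
```

servo_tool([
  {"gripper":0,"dp":[0,0,0],"spin":0},
  {"gripper":0,"dp":[0,0,0],"spin":0},
])

```text
clock: 1.35
ee_pos: [461.8, 245.6, 244.8]
tcp_rot: [0.148, 0.989, -0.0, -0.001]
wrist_force: [-0.8, 0.3, 1.1]
opening: 85.1
grip_force: 0.0
```

Run:
```python
from h import *
g=grab("wrist","w1");s=state();print(s["ee_pos"],s["clock"])
C=cloud(g);np.save("pics/c1.npy",C)
```

```text
[461.14384818 246.09133425 244.90471591] 1.4
```

View pics/w1.png

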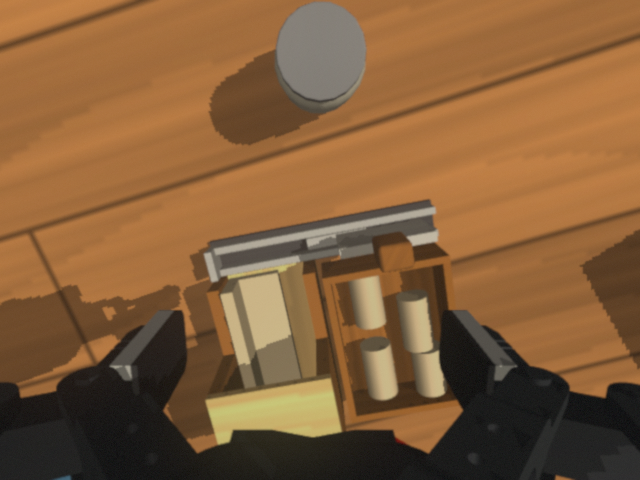

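Wrist view, robot side up. The nest's upright top is at (230,310), its flat leg at (265,320), the hood front edge runs (207,402)-(333,376), the gate handle is at (393,250), and the front rail's ends are at (210,243) and (433,203). I'll fit the rack pose from these.

Run:
```python
from h import *
g=load("w1");C=np.load("pics/c1.npy")
P=ontop(g,[(208,242),(433,202)],18);print(P.round(1),np.linalg.norm(P[0]-P[1]))
e=P[1]-P[0];yaw=np.arctan2(e[1],e[0])-np.pi/2
R=np.array([[np.cos(yaw),-np.sin(yaw)],[np.sin(yaw),np.cos(yaw)]]);o=P.mean(0)[:2]+R@[100,0]
print("yaw",np.degrees(yaw),"o",o)
L=C.copy();L[...,:2]=(C[...,:2]-o)@R
for n,uv,z in [("hoodL",(207,402),112),("hoodR",(333,376),112)]: print(n,((ontop(g,uv,z)[0,:2]-o)@R).round(1))
m=(L[...,2]>92)&(L[...,2]<103)&(abs(L[...,0]+83)<30)&(L[...,1]>30);q=L[m];print("handle",len(q),q.min(0).round(1),q.max(0).round(1))
m=(L[...,2]>105)&(L[...,2]<118)&(L[...,0]>-30)&(L[...,1]<20);q=L[m];print("hood",len(q),np.nanpercentile(q,[1,50,99],axis=0).round(1))
for x0 in(-108,-95,-83,-70,-50,-40,-30):
    print(x0,end=": ")
    for y in range(-105,10,5):
        m=(abs(L[...,0]-x0)<3)&(abs(L[...,1]-y)<2.5);print(f"{y}:{np.median(L[m][:,2]) if m.any() else -1:.0f}",end=" ")
    print()
```

```text
[[459.4 150.2  18. ]
 [482.5 345.2  18. ]] 196.28059905444994
yaw -6.757585739519641 o [570.20845427 235.93677259]
hoodL [ -5.4 -98.6]
hoodR [-9.7 -7.3]
handle 989 [-92.9  37.5  92.1] [-72.3  61.3  99.9]
hood 6405 [[ -9.  -98.7 106.3]
 [  7.9 -48.6 112.2]
 [ 34.3  -9.7 113.8]]
-108: -105:0 -100:0 -95:0 -90:0 -85:0 -80:0 -75:0 -70:0 -65:0 -60:1 -55:295 -50:1 -45:259 -40:0 -35:0 -30:0 -25:0 -20:0 -15:0 -10:0 -5:0 0:0 5:0 
-95: -105:0 -100:7 -95:9 -90:7 -85:7 -80:7 -75:7 -70:7 -65:8 -60:7 -55:7 -50:7 -45:8 -40:8 -35:8 -30:9 -25:9 -20:10 -15:9 -10:8 -5:10 0:10 5:11 
-83: -105:-1 -100:30 -95:22 -90:7 -85:6 -80:6 -75:6 -70:6 -65:6 -60:6 -55:6 -50:6 -45:6 -40:7 -35:6 -30:6 -25:6 -20:6 -15:7 -10:13 -5:14 0:13 5:13 
-70: -105:-1 -100:30 -95:26 -90:19 -85:18 -80:18 -75:18 -70:18 -65:18 -60:18 -55:18 -50:18 -45:18 -40:18 -35:18 -30:18 -25:18 -20:18 -15:18 -10:18 -5:18 0:18 5:18 
-50: -105:-1 -100:50 -95:51 -90:51 -85:52 -80:44 -75:22 -70:22 -65:22 -60:22 -55:22 -50:22 -45:21 -40:12 -35:12 -30:12 -25:12 -20:50 -15:50 -10:29 -5:45 0:45 5:45 
-40: -105:-1 -100:50 -95:50 -90:51 -85:52 -80:42 -75:22 -70:22 -65:22 -60:22 -55:22 -50:22 -45:22 -40:12 -35:12 -30:12 -25:12 -20:50 -15:50 -10:29 -5:45 0:45 5:7 
-30: -105:-1 -100:50 -95:51 -90:51 -85:52 -80:42 -75:22 -70:23 -65:22 -60:22 -55:22 -50:22 -45:22 -40:12 -35:12 -30:12 -25:12 -20:50 -15:50 -10:34 -5:45 0:45 5:6
```

servo_tool([
  {"gripper":0,"dp":[-6,-22,0],"spin":0},
  {"gripper":0,"dp":[-13,-45,0],"spin":0},
  {"gripper":0,"dp":[-13,-45,0],"spin":0},
  {"gripper":0,"dp":[-13,-45,0],"spin":0},
  {"gripper":0,"dp":[-13,-45,0],"spin":0},
  {"gripper":0,"dp":[-13,-45,0],"spin":0},
  {"gripper":0,"dp":[-13,-45,0],"spin":0},
  {"gripper":0,"dp":[-13,-45,0],"spin":0},
  {"gripper":0,"dp":[-13,-45,0],"spin":0},
  {"gripper":0,"dp":[-13,-45,0],"spin":0},
])

```text
clock: 2.4
ee_pos: [454.7, -198.4, 245.5]
tcp_rot: [0.146, 0.989, 0.0, 0.0]
wrist_force: [0.9, 0.4, 0.0]
opening: 85.5
grip_force: 0.0
```

servo_tool([
  {"gripper":0,"dp":[-6,-25,0],"spin":0},
  {"gripper":0,"dp":[0,0,0],"spin":0},
  {"gripper":0,"dp":[0,0,0],"spin":0},
])

```text
clock: 2.7
ee_pos: [453.2, -222.8, 245.1]
tcp_rot: [0.147, 0.989, 0.001, -0.0]
wrist_force: [-0.2, 0.3, 0.2]
opening: 85.6
grip_force: 0.0
```

Run:
```python
from h import *
g=grab("wrist","w2");s=state();print(s["ee_pos"],s["tcp_rot"],s["clock"])
C=cloud(g);np.save("pics/c2.npy",C)
m=(C[...,2]>62)&(C[...,2]<76)&(abs(C[...,1]+245)<60)&(abs(C[...,0]-490)<70)
print(m.sum());q=C[m][:,:2].astype(np.float32);r=cv2.minAreaRect(q);print(r,cv2.boxPoints(r).round(1),np.median(C[m][:,2]))
m=(C[...,2]>7)&(C[...,2]<13)&(abs(C[...,1]+245)<60)&(abs(C[...,0]-490)<70)
q=C[m][:,:2].astype(np.float32);print(np.percentile(q,[1,50,99],axis=0).round(1))
```

```text
[ 453.25384156 -222.24601737  245.13371515] [ 1.46528632e-01  9.89206258e-01  4.51854810e-04 -3.66319261e-04] 2.75
1120
((499.2886657714844, -224.25918579101562), (63.1715202331543, 10.271817207336426), 11.466879844665527) [[ 467.3 -225.5]
 [ 469.4 -235.6]
 [ 531.3 -223. ]
 [ 529.2 -212.9]] 70.14750081952477
[[ 471.6 -271.5]
 [ 513.6 -250.2]
 [ 558.2 -217. ]]
```

View pics/w2.png

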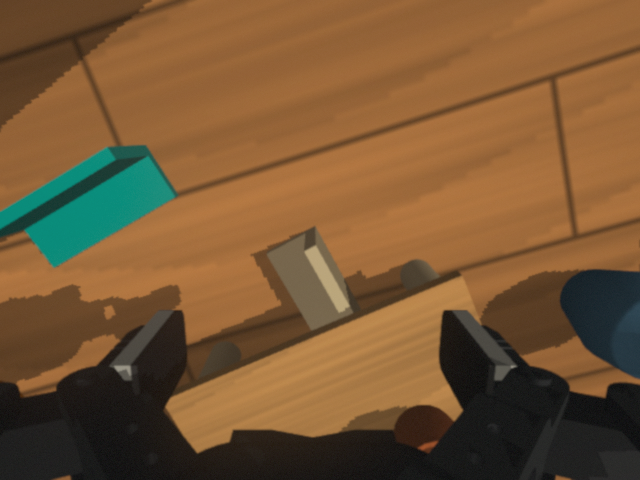

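The prop's tall-leg end is at (315,235) in the wrist view and its top measures 70 mm, as it should. About 63 mm sticks out, at an 11.5° yaw. Turquoise (90,200) is a decoy. I'll align over it and descend.

servo_tool([
  {"gripper":0,"dp":[0,0,0],"spin":-1},
  {"gripper":0,"dp":[0,0,0],"spin":-1},
  {"gripper":0,"dp":[0,0,0],"spin":-1},
  {"gripper":0,"dp":[0,0,0],"spin":-1},
  {"gripper":0,"dp":[0,0,0],"spin":-1},
  {"gripper":0,"dp":[0,0,0],"spin":-0.67},
  {"gripper":0,"dp":[-31,-11,0],"spin":0},
  {"gripper":0,"dp":[0,0,40],"spin":0},
  {"gripper":0,"dp":[0,0,40],"spin":0},
  {"gripper":0,"dp":[0,0,20],"spin":0},
])

```text
clock: 3.75
ee_pos: [484.7, -225.1, 142.4]
tcp_rot: [-0.101, 0.995, 0.001, -0.002]
wrist_force: [-0.2, -0.2, -0.5]
opening: 85.5
grip_force: 0.0
```

servo_tool([
  {"gripper":0,"dp":[0,0,0],"spin":0},
  {"gripper":0,"dp":[0,0,0],"spin":0},
])

```text
clock: 3.95
ee_pos: [486.3, -227.2, 145.8]
tcp_rot: [-0.1, 0.995, 0.0, -0.0]
wrist_force: [0.3, 0.2, -0.1]
opening: 85.3
grip_force: 0.0
```

Run:
```python
from h import *
g=grab("wrist","w3");s=state();R=Ro.from_quat(s["tcp_rot"]).as_matrix();print(s["ee_pos"],R[:,0],s["clock"])
C=cloud(g)
m=(C[...,2]>62)&(C[...,2]<76)&(abs(C[...,1]+225)<40)&(abs(C[...,0]-490)<70)
q=C[m];r=cv2.minAreaRect(q[:,:2].astype(np.float32));print(r,m.sum())
T=(q-s["ee_pos"])@R;print("in tool",np.percentile(T,[1,50,99],axis=0).round(1))
```

```text
[ 486.92778257 -227.92185947  146.6630448 ] [-0.97992082 -0.19938282 -0.00129491] 4.0
((499.5771484375, -223.94427490234375), (63.55143737792969, 9.832498550415039), 11.729966163635254) 2262
in tool [[-43.5  -3.4  75.1]
 [-10.2   1.6  76.7]
 [ 18.5   6.4  81.9]]
```

servo_tool([
  {"gripper":0,"dp":[0,1.5,30],"spin":0},
  {"gripper":0,"dp":[0,0,40],"spin":0},
  {"gripper":0,"dp":[0,0,28],"spin":0},
  {"gripper":0,"dp":[0,0,0],"spin":0},
  {"gripper":255,"dp":[0,0,0],"spin":0},
  {"gripper":255,"dp":[0,0,0],"spin":0},
  {"gripper":255,"dp":[0,0,0],"spin":0},
  {"gripper":255,"dp":[0,0,0],"spin":0},
  {"gripper":255,"dp":[0,0,0],"spin":0},
  {"gripper":255,"dp":[0,0,0],"spin":0},
], squeeze=50)

```text
clock: 5.0
ee_pos: [486.1, -227.2, 48.1]
tcp_rot: [-0.099, 0.995, -0.0, 0.001]
wrist_force: [-0.8, 1.6, 6.1]
opening: 9.3
grip_force: 50.1
```

servo_tool([
  {"gripper":255,"dp":[0,0,-3],"spin":0},
  {"gripper":255,"dp":[10,0,0],"spin":0},
  {"gripper":255,"dp":[20,0,0],"spin":0},
  {"gripper":255,"dp":[20,0,0],"spin":0},
  {"gripper":255,"dp":[20,0,0],"spin":0},
  {"gripper":255,"dp":[20,0,0],"spin":0},
  {"gripper":255,"dp":[20,0,0],"spin":0},
  {"gripper":255,"dp":[20,0,0],"spin":0},
  {"gripper":255,"dp":[20,0,0],"spin":0},
  {"gripper":255,"dp":[0,0,0],"spin":0},
])

```text
clock: 6.0
ee_pos: [335.1, -255.7, 49.7]
tcp_rot: [-0.098, 0.995, 0.001, -0.002]
wrist_force: [0.7, 0.7, -3.1]
opening: 9.6
grip_force: 48.8
```

servo_tool([
  {"gripper":255,"dp":[0,0,3],"spin":0},
  {"gripper":255,"dp":[0,0,0],"spin":0},
  {"gripper":120,"dp":[0,0,0],"spin":0},
  {"gripper":0,"dp":[0,0,0],"spin":0},
  {"gripper":0,"dp":[0,0,0],"spin":0},
  {"gripper":0,"dp":[0,0,-30],"spin":0},
  {"gripper":0,"dp":[0,0,-40],"spin":0},
  {"gripper":0,"dp":[0,0,-40],"spin":0},
  {"gripper":0,"dp":[0,0,-40],"spin":-1},
  {"gripper":0,"dp":[0,0,0],"spin":-1},
])

```text
clock: 7.0
ee_pos: [341.4, -259.2, 202.2]
tcp_rot: [-0.188, 0.982, -0.004, 0.003]
wrist_force: [0.4, -0.7, 0.1]
opening: 85.2
grip_force: 0.0
```

servo_tool([
  {"gripper":0,"dp":[0,0,0],"spin":1},
  {"gripper":0,"dp":[0,0,0],"spin":1},
  {"gripper":0,"dp":[0,0,0],"spin":1},
  {"gripper":0,"dp":[0,0,0],"spin":1},
  {"gripper":0,"dp":[0,0,0],"spin":1},
  {"gripper":0,"dp":[0,0,0],"spin":1},
  {"gripper":0,"dp":[0,0,0],"spin":1},
  {"gripper":0,"dp":[0,0,0],"spin":1},
  {"gripper":0,"dp":[0,0,0],"spin":1},
  {"gripper":0,"dp":[0,0,0],"spin":1},
])

```text
clock: 8.0
ee_pos: [338.9, -256.7, 197.2]
tcp_rot: [0.249, 0.969, 0.0, 0.0]
wrist_force: [0.4, 0.4, -0.1]
opening: 85.2
grip_force: 0.0
```

servo_tool([
  {"gripper":0,"dp":[0,0,0],"spin":1},
  {"gripper":0,"dp":[0,0,0],"spin":1},
  {"gripper":0,"dp":[0,0,0],"spin":1},
  {"gripper":0,"dp":[0,0,0],"spin":1},
  {"gripper":0,"dp":[0,0,0],"spin":1},
  {"gripper":0,"dp":[0,0,0],"spin":1},
  {"gripper":0,"dp":[0,0,0],"spin":1},
  {"gripper":0,"dp":[0,0,0],"spin":1},
  {"gripper":0,"dp":[0,0,0],"spin":1},
  {"gripper":0,"dp":[0,0,0],"spin":1},
])

```text
clock: 9.0
ee_pos: [338.9, -256.7, 197.1]
tcp_rot: [0.635, 0.773, 0.0, 0.0]
wrist_force: [0.6, 0.6, 0.1]
opening: 85.4
grip_force: 0.0
```

servo_tool([
  {"gripper":0,"dp":[0,0,0],"spin":1},
  {"gripper":0,"dp":[0,0,0],"spin":1},
  {"gripper":0,"dp":[0,0,0],"spin":1},
  {"gripper":0,"dp":[0,0,0],"spin":1},
  {"gripper":0,"dp":[0,0,0],"spin":1},
  {"gripper":0,"dp":[0,0,0],"spin":1},
  {"gripper":0,"dp":[0,0,0],"spin":1},
  {"gripper":0,"dp":[0,0,0],"spin":1},
  {"gripper":0,"dp":[0,0,0],"spin":1},
  {"gripper":0,"dp":[0,0,0],"spin":1},
])

```text
clock: 10.0
ee_pos: [338.9, -256.6, 197.1]
tcp_rot: [0.902, 0.432, 0.0, -0.0]
wrist_force: [-0.2, 0.8, -0.6]
opening: 85.0
grip_force: 0.0
```

servo_tool([
  {"gripper":0,"dp":[0,0,0],"spin":1},
  {"gripper":0,"dp":[0,0,0],"spin":1},
  {"gripper":0,"dp":[0,0,0],"spin":1},
  {"gripper":0,"dp":[0,0,0],"spin":1},
  {"gripper":0,"dp":[0,0,0],"spin":1},
  {"gripper":0,"dp":[0,0,0],"spin":1},
  {"gripper":0,"dp":[0,0,0],"spin":1},
  {"gripper":0,"dp":[0,0,0],"spin":1},
  {"gripper":0,"dp":[0,0,0],"spin":0},
  {"gripper":0,"dp":[0,0,0],"spin":0},
])

```text
clock: 11.0
ee_pos: [338.8, -256.7, 197.2]
tcp_rot: [0.995, 0.1, 0.0, -0.0]
wrist_force: [-0.1, 0.7, 0.1]
opening: 85.5
grip_force: 0.0
```

```bash
cat > m.py <<'E'
from h import *
def prop(f,c,r=110,zmin=55,zmax=85):
    g=grab("wrist",f);s=state();R=Ro.from_quat(s["tcp_rot"]).as_matrix();print(s["ee_pos"].round(1),R[:,0].round(3),s["joint_pos"].round(2),s["clock"])
    C=cloud(g);m=(C[...,2]>zmin)&(C[...,2]<zmax)&(np.hypot(C[...,0]-c[0],C[...,1]-c[1])<r)
    q=C[m];b=cv2.minAreaRect(q[:,:2].astype(np.float32));print(b,m.sum(),np.median(q[:,2]));print(cv2.boxPoints(b).round(1))
    T=(q-s["ee_pos"])@R;print("tool",np.percentile(T,[1,50,99],axis=0).round(1));return s,R,C,q
E
python3 - <<'E'
from m import *
prop("w4",(390,-245))
E
```

```text
[ 338.8 -256.7  197.2] [0.98  0.199 0.   ] [-0.82  0.14 -0.57  0.86  0.    2.12] 11.05
((393.96380615234375, -294.19366455078125), (130.33506774902344, 105.09552764892578), 12.023531913757324) 4170 69.99639489719387
[[ 319.3 -256.4]
 [ 341.2 -359.2]
 [ 468.6 -332. ]
 [ 446.8 -229.2]]
tool [[-17.1  -4.4 125.6]
 [ 45.5   0.9 127.2]
 [110.1  98.  138.6]]
```

Run:
```python
from h import *
g=load("w4");C=cloud(g);s=state();R=Ro.from_quat(s["tcp_rot"]).as_matrix()
T=(C-s["ee_pos"])@R
m=(C[...,2]>30)&(C[...,2]<85)&(T[...,1]>20)&(T[...,1]<120)&(T[...,0]>-20);print(T[m].min(0),T[m].max(0))
m=(C[...,2]>62)&(C[...,2]<76)&(abs(T[...,1])<20);q=T[m]
for x in(0,50,95):
    k=abs(q[:,0]-x)<5;print(x,np.percentile(q[k][:,1],[3,97]))
print(q[:,0].min(),q[:,0].max())
```

```text
[  0.38768969  88.10550944 124.37457202] [ 12.07411652 119.99367557 167.18561378]
0 [-4.0831365  5.3363675]
50 [-4.44693776  5.07777921]
95 [-4.20261248  5.42305817]
-19.02820193482705 111.35823074102584
```

servo_tool([
  {"gripper":0,"dp":[24,0.5,0],"spin":0},
  {"gripper":0,"dp":[40,0,20],"spin":0},
  {"gripper":0,"dp":[30,0,40],"spin":0},
  {"gripper":0,"dp":[0,0,40],"spin":0},
  {"gripper":0,"dp":[0,0,30],"spin":0},
  {"gripper":0,"dp":[0,0,15],"spin":0},
  {"gripper":0,"dp":[0,0,0],"spin":0},
  {"gripper":0,"dp":[0,0,0],"spin":0},
  {"gripper":255,"dp":[0,0,0],"spin":0},
  {"gripper":255,"dp":[0,0,0],"spin":0},
], squeeze=60)

```text
clock: 12.05
ee_pos: [431.8, -239.3, 53.5]
tcp_rot: [0.995, 0.099, 0.001, 0.001]
wrist_force: [0.7, -0.4, 0.4]
opening: 58.8
grip_force: 0.0
```

servo_tool([
  {"gripper":255,"dp":[0,0,0],"spin":0},
  {"gripper":255,"dp":[0,0,0],"spin":0},
  {"gripper":255,"dp":[0,0,0],"spin":0},
  {"gripper":255,"dp":[0,0,0],"spin":0},
  {"gripper":255,"dp":[0,0,0],"spin":0},
])

```text
clock: 12.55
ee_pos: [431.1, -238.7, 52.7]
tcp_rot: [0.995, 0.099, 0.0, 0.0]
wrist_force: [0.1, 0.8, 5.6]
opening: 9.1
grip_force: 59.4
```

servo_tool([
  {"gripper":255,"dp":[0,0,-20],"spin":0},
  {"gripper":255,"dp":[0,0,-30],"spin":0},
  {"gripper":255,"dp":[0,0,-40],"spin":0},
  {"gripper":255,"dp":[0,0,-40],"spin":0},
  {"gripper":255,"dp":[0,0,-40],"spin":0},
  {"gripper":255,"dp":[0,0,-30],"spin":0},
  {"gripper":255,"dp":[0,0,0],"spin":-0.35},
  {"gripper":255,"dp":[0,0,0],"spin":-1},
  {"gripper":255,"dp":[0,0,0],"spin":-1},
  {"gripper":255,"dp":[0,0,0],"spin":-1},
])

```text
clock: 13.55
ee_pos: [430.4, -238.2, 251.5]
tcp_rot: [0.97, 0.245, -0.0, -0.001]
wrist_force: [-0.6, -0.9, -3.2]
opening: 9.2
grip_force: 59.1
```

servo_tool([
  {"gripper":255,"dp":[0,0,0],"spin":-1},
  {"gripper":255,"dp":[0,0,0],"spin":-1},
  {"gripper":255,"dp":[0,0,0],"spin":-1},
  {"gripper":255,"dp":[0,0,0],"spin":-1},
  {"gripper":255,"dp":[0,0,0],"spin":-1},
  {"gripper":255,"dp":[0,0,0],"spin":-1},
  {"gripper":255,"dp":[0,0,0],"spin":-1},
  {"gripper":255,"dp":[0,0,0],"spin":-1},
  {"gripper":255,"dp":[0,0,0],"spin":-1},
  {"gripper":255,"dp":[0,0,0],"spin":-1},
])

```text
clock: 14.55
ee_pos: [430.3, -238.1, 251.3]
tcp_rot: [0.775, 0.632, -0.0, -0.001]
wrist_force: [-0.6, -0.7, -2.8]
opening: 9.0
grip_force: 59.1
```

servo_tool([
  {"gripper":255,"dp":[0,0,0],"spin":-1},
  {"gripper":255,"dp":[0,0,0],"spin":-1},
  {"gripper":255,"dp":[0,0,0],"spin":-1},
  {"gripper":255,"dp":[0,0,0],"spin":-1},
  {"gripper":255,"dp":[0,0,0],"spin":-1},
  {"gripper":255,"dp":[0,0,0],"spin":-1},
  {"gripper":255,"dp":[0,0,0],"spin":-1},
  {"gripper":255,"dp":[0,0,0],"spin":-1},
  {"gripper":255,"dp":[0,0,0],"spin":-1},
  {"gripper":255,"dp":[0,0,0],"spin":-1},
])

```text
clock: 15.55
ee_pos: [430.1, -238.1, 251.2]
tcp_rot: [0.436, 0.9, 0.0, -0.001]
wrist_force: [0.2, -1.0, -3.2]
opening: 9.1
grip_force: 59.1
```

servo_tool([
  {"gripper":255,"dp":[0,0,0],"spin":-1},
  {"gripper":255,"dp":[0,0,0],"spin":-1},
  {"gripper":255,"dp":[0,0,0],"spin":-1},
  {"gripper":255,"dp":[0,0,0],"spin":-1},
  {"gripper":255,"dp":[0,0,0],"spin":-1},
  {"gripper":255,"dp":[0,0,0],"spin":-1},
  {"gripper":255,"dp":[0,0,0],"spin":-1},
  {"gripper":255,"dp":[0,0,0],"spin":-1},
  {"gripper":255,"dp":[0,0,0],"spin":-1},
  {"gripper":255,"dp":[0,0,0],"spin":0},
])

```text
clock: 16.55
ee_pos: [430.2, -238.2, 251.4]
tcp_rot: [0.06, 0.998, 0.0, -0.001]
wrist_force: [0.2, 0.3, -3.9]
opening: 9.2
grip_force: 59.0
```

```bash
cat > r.py <<'E'
from h import *
O=np.array([570.2,235.9]);YAW=np.radians(-6.76);RR=np.array([[np.cos(YAW),-np.sin(YAW)],[np.sin(YAW),np.cos(YAW)]])
def rep(tx=None,ty=None):
    """TCP in rack frame and tool dp that brings it to rack (tx,ty)"""
    s=state();R=Ro.from_quat(s["tcp_rot"]).as_matrix();p=(s["ee_pos"][:2]-O)@RR
    print("rack",p.round(1),"z",s["ee_pos"][2].round(1),"yaw",np.degrees(np.arctan2(R[0,1]*-1,R[1,1])).round(2),"tilt",np.degrees(R[:2,2]).round(2),"f",s["wrist_force"].round(1),"t",s["torque"].round(2),"op",round(s["opening"],1),"clk",s["clock"])
    if tx is not None:
        d=RR@(np.array([tx,ty])-p);print("dp",(np.r_[d,0]@R).round(1))
    return s,R
E
python3 - <<'E'
from r import *
rep(-190,-71)
E
```

```text
rack [ -83.2 -487.3] z 251.4 yaw -6.86 tilt [-0.11  0.06] f [ 0.2  0.3 -3.9] t [-0.04  0.13 -0.03] op 9.2 clk 16.55
dp [107.5 416.1   0.6]
```

servo_tool([
  {"gripper":255,"dp":[5,20,0],"spin":0},
  {"gripper":255,"dp":[7,45,0],"spin":0},
  {"gripper":255,"dp":[7,45,0],"spin":0},
  {"gripper":255,"dp":[7,45,0],"spin":0},
  {"gripper":255,"dp":[7,45,0],"spin":0},
  {"gripper":255,"dp":[7,45,0],"spin":0},
  {"gripper":255,"dp":[7,45,0],"spin":0},
  {"gripper":255,"dp":[7,45,0],"spin":0},
  {"gripper":255,"dp":[7,45,0],"spin":0},
  {"gripper":255,"dp":[6,35,0],"spin":0},
])

```text
clock: 17.55
ee_pos: [413.0, 183.7, 251.9]
tcp_rot: [0.06, 0.998, 0.0, -0.0]
wrist_force: [0.3, 0.0, -3.0]
opening: 8.9
grip_force: 59.3
```

servo_tool([
  {"gripper":255,"dp":[0,0,30],"spin":0},
  {"gripper":255,"dp":[0,0,40],"spin":0},
  {"gripper":255,"dp":[0,0,30],"spin":0},
  {"gripper":255,"dp":[0,0,0],"spin":0},
  {"gripper":255,"dp":[0,0,0],"spin":0},
  {"gripper":255,"dp":[0,0,0],"spin":0},
])

```text
clock: 18.15
ee_pos: [415.2, 181.6, 153.8]
tcp_rot: [0.06, 0.998, 0.0, 0.001]
wrist_force: [0.2, 0.6, -2.6]
opening: 9.1
grip_force: 59.5
```

Run:
```python
from r import *
s,R=rep(-150,-72);zt=s["ee_pos"][2]
p=((s["ee_pos"][:2]-O)@RR)
for n in("top","scene"):
    g=grab(n,n+"2");C=cloud(g);L=C.copy();L[...,:2]=(C[...,:2]-O)@RR-p;L[...,2]-=zt
    m=(abs(L[...,1])<9)&(L[...,0]>25)&(L[...,0]<125)&(L[...,2]>5)&(L[...,2]<30);q=L[m]
    print(n,m.sum())
    for x in range(30,125,15):
        k=abs(q[:,0]-x)<7
        if k.sum()>2:print(x,k.sum(),np.median(q[k],0).round(1))
    if m.sum():print(q.max(0))
```

```text
rack [-147.6  -72.1] z 153.8 yaw -6.9 tilt [0.14 0.04] f [ 0.2  0.6 -2.6] t [-0.01  0.18  0.02] op 9.1 clk 18.15
dp [ 2.4  0.1 -0. ]
top 178
30 10 [34.5 -3.5 16.5]
45 31 [45.  -2.1 17.1]
60 31 [61.1 -1.7 17.6]
75 30 [74.7 -1.7 17.2]
90 30 [90.3 -2.3 17.5]
105 30 [105.1  -1.9  18.5]
[113.50816835   4.22396215  23.78046468]
scene 252
30 32 [30.7  4.  16.7]
45 37 [44.4  4.7 16.3]
60 40 [59.7  4.4 17.2]
75 40 [75.1  5.6 17.2]
90 40 [90.   4.1 16.8]
105 43 [105.6   4.8  17. ]
[112.74285457   8.76800446  23.39188052]
```

servo_tool([
  {"gripper":255,"dp":[2,0,30],"spin":0},
  {"gripper":255,"dp":[0,0,30],"spin":0},
  {"gripper":255,"dp":[0,0,14],"spin":0},
  {"gripper":255,"dp":[0,0,0],"spin":0},
  {"gripper":255,"dp":[0,0,0],"spin":0},
  {"gripper":255,"dp":[0,0,0],"spin":0},
])

```text
clock: 18.85
ee_pos: [413.3, 181.9, 79.7]
tcp_rot: [0.06, 0.998, 0.0, 0.001]
wrist_force: [-0.2, 0.4, -2.8]
opening: 9.4
grip_force: 59.6
```

Run:
```python
from r import *
s,R=rep(-52,-72);g=grab("wrist","w5");p=((s["ee_pos"][:2]-O)@RR)
C=cloud(g);L=C.copy();L[...,:2]=(C[...,:2]-O)@RR
for x0 in(-60,-50,-40,-30):
    m=abs(L[...,0]-x0)<2;print(x0,[(y,int(np.median(L[m&(abs(L[...,1]-y)<1.5)][:,2]))if(m&(abs(L[...,1]-y)<1.5)).any() else -1 for y in range(-102,-10,3)])
g=grab("top","top3");C=cloud(g);L=C.copy();L[...,:2]=(C[...,:2]-O)@RR
for x0 in(-60,-50,-40,-30):
    m=abs(L[...,0]-x0)<4;print(x0,[(y,int(np.median(L[m&(abs(L[...,1]-y)<2)][:,2]))if(m&(abs(L[...,1]-y)<2)).any() else -1 for y in range(-105,-10,4)])
a=cv2.resize(g["p"][205:310,160:270,::-1],None,fx=5,fy=5,interpolation=2)
cv2.imwrite("pics/crop2.png",np.hstack([a]))
```

```text
File "<stdin>", line 5
    m=abs(L[...,0]-x0)<2;print(x0,[(y,int(np.median(L[m&(abs(L[...,1]-y)<1.5)][:,2]))if(m&(abs(L[...,1]-y)<1.5)).any() else -1 for y in range(-102,-10,3)])
                                                                                                                                                         ^
SyntaxError: closing parenthesis ']' does not match opening parenthesis '('
```

Run:
```python
from r import *
s,R=rep(-52,-72)
for n in("top","wrist"):
    g=grab(n,n+"3");C=cloud(g);L=C.copy();L[...,:2]=(C[...,:2]-O)@RR
    for x0 in(-60,-55,-45,-30,-20):
        o=[]
        for y in range(-102,-10,3):
            m=(abs(L[...,0]-x0)<4)&(abs(L[...,1]-y)<1.5);o.append(f"{y}:{np.median(L[m][:,2]):.0f}" if m.any() else f"{y}:-")
        print(n,x0," ".join(o))
```

```text
rack [-149.5  -72. ] z 79.7 yaw -6.86 tilt [0.16 0.04] f [-0.2  0.4 -2.8] t [ 0.01  0.13 -0.01] op 9.4 clk 18.85
dp [-97.5   0.2   0.3]
top -60 -102:2 -99:42 -96:50 -93:51 -90:50 -87:54 -84:54 -81:53 -78:74 -75:94 -72:96 -69:98 -66:- -63:- -60:- -57:38 -54:35 -51:39 -48:40 -45:40 -42:38 -39:35 -36:37 -33:38 -30:41 -27:36 -24:- -21:32 -18:50 -15:50 -12:54
top -55 -102:16 -99:35 -96:50 -93:51 -90:49 -87:54 -84:53 -81:52 -78:77 -75:99 -72:99 -69:98 -66:- -63:- -60:- -57:40 -54:35 -51:39 -48:39 -45:38 -42:39 -39:38 -36:38 -33:37 -30:37 -27:- -24:12 -21:33 -18:49 -15:52 -12:55
top -45 -102:4 -99:26 -96:50 -93:52 -90:51 -87:55 -84:55 -81:53 -78:83 -75:99 -72:96 -69:94 -66:- -63:- -60:- -57:39 -54:37 -51:36 -48:35 -45:38 -42:44 -39:42 -36:38 -33:39 -30:35 -27:34 -24:- -21:19 -18:50 -15:50 -12:50
top -30 -102:-1 -99:43 -96:50 -93:50 -90:46 -87:54 -84:52 -81:49 -78:51 -75:- -72:22 -69:21 -66:27 -63:19 -60:21 -57:22 -54:24 -51:22 -48:22 -45:22 -42:15 -39:14 -36:10 -33:12 -30:10 -27:14 -24:14 -21:31 -18:51 -15:51 -12:49
top -20 -102:2 -99:38 -96:50 -93:51 -90:55 -87:53 -84:49 -81:53 -78:- -75:2
[... 435 characters left out ...]
- -63:- -60:- -57:- -54:- -51:- -48:- -45:- -42:- -39:- -36:- -33:- -30:- -27:- -24:- -21:- -18:- -15:- -12:-
wrist -45 -102:- -99:- -96:- -93:- -90:- -87:- -84:- -81:- -78:- -75:- -72:- -69:- -66:- -63:- -60:- -57:- -54:- -51:- -48:- -45:- -42:- -39:- -36:- -33:- -30:- -27:- -24:- -21:- -18:- -15:- -12:-
wrist -30 -102:- -99:- -96:- -93:- -90:- -87:- -84:- -81:- -78:- -75:- -72:- -69:- -66:- -63:- -60:- -57:- -54:- -51:- -48:- -45:- -42:- -39:- -36:- -33:- -30:- -27:- -24:- -21:- -18:- -15:- -12:-
wrist -20 -102:- -99:- -96:- -93:- -90:- -87:- -84:- -81:- -78:- -75:- -72:- -69:- -66:- -63:- -60:- -57:- -54:- -51:- -48:- -45:- -42:- -39:- -36:- -33:- -30:- -27:- -24:- -21:- -18:- -15:- -12:-
```

servo_tool([
  {"gripper":255,"dp":[-5,1.5,0],"spin":0},
  {"gripper":255,"dp":[-15,0,0],"spin":0},
  {"gripper":255,"dp":[-15,0,0],"spin":0},
  {"gripper":255,"dp":[-15,0,0],"spin":0},
  {"gripper":255,"dp":[-15,0,0],"spin":0},
  {"gripper":255,"dp":[0,0,0],"spin":0},
  {"gripper":255,"dp":[0,0,0],"spin":0},
])

```text
clock: 19.65
ee_pos: [476.3, 175.3, 78.3]
tcp_rot: [0.06, 0.998, 0.0, -0.0]
wrist_force: [-0.1, -0.1, -3.0]
opening: 8.8
grip_force: 59.6
```

servo_tool([
  {"gripper":255,"dp":[-12,0,0],"spin":0},
  {"gripper":255,"dp":[-12,0,0],"spin":0},
  {"gripper":255,"dp":[-8,0,0],"spin":0},
  {"gripper":255,"dp":[0,0,0],"spin":0},
  {"gripper":255,"dp":[0,0,0],"spin":0},
])

```text
clock: 20.15
ee_pos: [508.2, 171.5, 78.1]
tcp_rot: [0.06, 0.998, -0.0, -0.0]
wrist_force: [0.1, 0.1, -3.1]
opening: 9.0
grip_force: 59.6
```

Run:
```python
from r import *
rep(-47,-75)
```

```text
rack [-53.9 -71.3] z 78.1 yaw -6.86 tilt [-0.04 -0.  ] f [ 0.1  0.1 -3.1] t [-0.02  0.18  0.02] op 9.0 clk 20.15
dp [-6.9 -3.7 -0. ]
```

servo_tool([
  {"gripper":255,"dp":[-3,0,0],"spin":0},
  {"gripper":255,"dp":[0,0,2],"spin":0},
  {"gripper":255,"dp":[0,-2,0],"spin":0},
  {"gripper":255,"dp":[0,0,0],"spin":0},
  {"gripper":255,"dp":[0,0,0],"spin":0},
])

```text
clock: 20.65
ee_pos: [510.9, 169.4, 76.2]
tcp_rot: [0.06, 0.998, 0.0, -0.0]
wrist_force: [0.1, 1.3, -3.8]
opening: 9.4
grip_force: 59.5
```

Run:
```python
from r import *
rep(-47,-75)
```

```text
rack [-51.1 -73. ] z 76.2 yaw -6.83 tilt [-0.02  0.03] f [ 0.1  1.3 -3.8] t [0.24 0.22 0.14] op 9.4 clk 20.65
dp [-4.1 -2.  -0. ]
```

servo_tool([
  {"gripper":255,"dp":[-1.5,0,0.5],"spin":0},
  {"gripper":255,"dp":[-1.5,0,0.5],"spin":0},
  {"gripper":255,"dp":[0,0,0.5],"spin":0},
  {"gripper":255,"dp":[0,0,0],"spin":0},
  {"gripper":255,"dp":[0,0,0],"spin":0},
])

```text
clock: 21.15
ee_pos: [514.4, 169.0, 74.9]
tcp_rot: [0.06, 0.998, 0.0, 0.0]
wrist_force: [0.5, 1.1, -3.4]
opening: 9.0
grip_force: 59.6
```

Run:
```python
from r import *
rep(-47,-75)
```

```text
rack [-47.5 -73. ] z 74.9 yaw -6.84 tilt [0.04 0.01] f [ 0.5  1.1 -3.4] t [ 0.34 -0.    0.17] op 9.0 clk 21.15
dp [-0.5 -2.  -0. ]
```

servo_tool([
  {"gripper":255,"dp":[-1,0,0.5],"spin":0},
  {"gripper":255,"dp":[-0.5,0,0],"spin":0},
  {"gripper":255,"dp":[0,-0.5,0.3],"spin":0},
  {"gripper":255,"dp":[0,0,0],"spin":0},
])

```text
clock: 21.55
ee_pos: [514.5, 168.9, 74.7]
tcp_rot: [0.059, 0.998, 0.001, -0.001]
wrist_force: [-5.2, 3.2, 7.3]
opening: 9.1
grip_force: 61.1
```

Run:
```python
from r import *
rep(-47,-75)
```

```text
rack [-47.4 -73.1] z 74.7 yaw -6.81 tilt [-0.08  0.09] f [-5.2  3.2  7.3] t [0.58 0.93 0.21] op 9.1 clk 21.55
dp [-0.4 -1.9 -0. ]
```

servo_tool([
  {"gripper":255,"dp":[0,-0.7,0],"spin":0},
  {"gripper":255,"dp":[0,-0.7,0],"spin":0},
  {"gripper":255,"dp":[0,0,0],"spin":0},
  {"gripper":255,"dp":[0,0,0],"spin":0},
])

```text
clock: 21.95
ee_pos: [514.6, 168.3, 74.7]
tcp_rot: [0.059, 0.998, 0.002, -0.001]
wrist_force: [-4.0, 5.7, 5.0]
opening: 9.3
grip_force: 60.8
```

Run:
```python
from r import *
rep(-47,-75)
s=state()
for n in("top","wrist","scene"): g=grab(n,n+"4")
g=load("top4")
a=cv2.resize(g["p"][205:310,160:270,::-1],None,fx=5,fy=5,interpolation=2)
b=cv2.resize(load("scene4")["p"][270:400,320:450,::-1],(546,525),interpolation=2)
cv2.imwrite("pics/crop4.png",cv2.resize(np.hstack([a,b]),(800,384)))
```

```text
rack [-47.3 -73.6] z 74.7 yaw -6.76 tilt [-0.05  0.2 ] f [-4.   5.7  5. ] t [1.13 0.84 0.28] op 9.3 clk 21.95
dp [-0.3 -1.4 -0. ]
```

View pics/crop4.png

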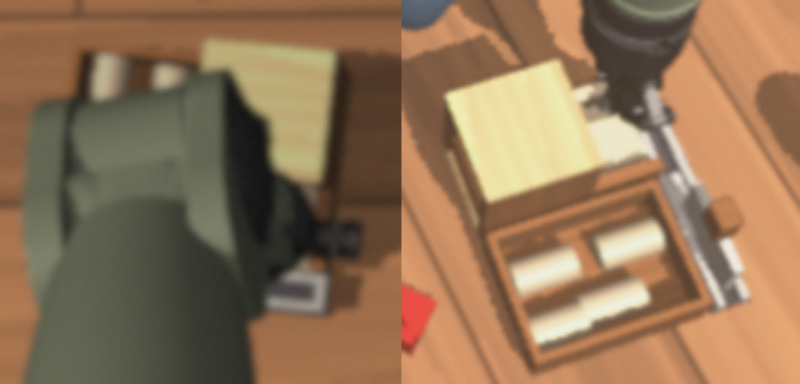

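The scene view shows the prop in the bay, with its outer part visible at (620,140) in the crop and the hood clear. Force contacts back, down and sideways all agree with seating. Relax and release.

servo_tool([
  {"gripper":255,"dp":[0,0.6,0],"spin":0},
  {"gripper":255,"dp":[0,0,0],"spin":0},
  {"gripper":200,"dp":[0,0,0],"spin":0},
  {"gripper":170,"dp":[0,0,0],"spin":0},
  {"gripper":170,"dp":[0,0,0],"spin":0},
  {"gripper":170,"dp":[0,0,0],"spin":0},
], squeeze=20)

```text
clock: 22.7
ee_pos: [515.7, 167.1, 74.0]
tcp_rot: [0.06, 0.998, -0.0, 0.0]
wrist_force: [0.6, -0.2, 0.3]
opening: 28.5
grip_force: 0.0
```

servo_tool([
  {"gripper":170,"dp":[0,0,-10],"spin":0},
  {"gripper":170,"dp":[0,0,-30],"spin":0},
  {"gripper":170,"dp":[0,0,-40],"spin":0},
  {"gripper":170,"dp":[20,0,-40],"spin":0},
  {"gripper":170,"dp":[30,30,-40],"spin":0},
  {"gripper":170,"dp":[0,40,0],"spin":0},
  {"gripper":170,"dp":[0,0,0],"spin":0},
  {"gripper":170,"dp":[0,0,0],"spin":0},
])

```text
clock: 23.5
ee_pos: [477.7, 238.6, 228.8]
tcp_rot: [0.059, 0.998, -0.0, 0.0]
wrist_force: [0.1, -0.1, -0.2]
opening: 28.6
grip_force: 0.0
```

Run:
```python
from r import *
s,R=rep(-83,100);g=grab("wrist","w6");C=cloud(g);L=C.copy();L[...,:2]=(C[...,:2]-O)@RR
for x0 in(-70,-66,-62,-58,-50,-40,-30,-20):
    o=[]
    for y in range(-102,-10,2):
        m=(abs(L[...,0]-x0)<2)&(abs(L[...,1]-y)<1);o.append(f"{y}:{np.median(L[m][:,2]):.0f}" if m.any() else f"{y}:-")
    print(x0," ".join(o))
cv2.imwrite("pics/w6c.png",cv2.resize(g["p"][:,:,::-1],(800,600)))
```

```text
rack [-92.2  -8.2] z 228.8 yaw -6.75 tilt [ 0.04 -0.02] f [ 0.1 -0.1 -0.2] t [0.01 0.05 0.07] op 28.6 clk 23.5
dp [ -9.2 108.2  -0. ]
-70 -102:- -100:30 -98:30 -96:31 -94:22 -92:18 -90:18 -88:18 -86:18 -84:18 -82:18 -80:18 -78:18 -76:18 -74:18 -72:18 -70:19 -68:19 -66:18 -64:18 -62:18 -60:19 -58:19 -56:18 -54:18 -52:18 -50:18 -48:18 -46:19 -44:18 -42:18 -40:18 -38:18 -36:18 -34:18 -32:19 -30:18 -28:18 -26:18 -24:17 -22:18 -20:18 -18:18 -16:18 -14:18 -12:18
-66 -102:- -100:43 -98:38 -96:34 -94:34 -92:34 -90:33 -88:13 -86:12 -84:13 -82:13 -80:12 -78:16 -76:18 -74:44 -72:16 -70:18 -68:13 -66:12 -64:12 -62:12 -60:12 -58:12 -56:12 -54:12 -52:12 -50:12 -48:12 -46:12 -44:12 -42:12 -40:12 -38:12 -36:12 -34:12 -32:12 -30:12 -28:12 -26:13 -24:12 -22:12 -20:34 -18:40 -16:34 -14:40 -12:32
-62 -102:- -100:51 -98:50 -96:51 -94:50 -92:50 -90:36 -88:38 -86:37 -84:37 -82:36 -80:33 -78:63 -76:66 -74:63 -72:67 -70:63 -68:33 -66:28 -64:31 -62:28 -60:28 -58:28 -56:29 -54:31 -52:28 -50:30 -48:27 -46:27 -44:29 -42:27 -40:30 -38:28 -36:30 -34:25 -32:31 -30:25 -28:11 -26:12 -24:12 -22:12 -20:50 -18:50 -16:51
[... 921 characters left out ...]
32 -28:12 -26:12 -24:12 -22:12 -20:50 -18:50 -16:50 -14:50 -12:50
-30 -102:- -100:50 -98:51 -96:51 -94:50 -92:50 -90:51 -88:- -86:- -84:- -82:- -80:- -78:92 -76:92 -74:93 -72:92 -70:66 -68:53 -66:32 -64:32 -62:33 -60:32 -58:33 -56:32 -54:32 -52:32 -50:32 -48:33 -46:32 -44:33 -42:32 -40:32 -38:33 -36:32 -34:32 -32:33 -30:32 -28:13 -26:12 -24:12 -22:13 -20:50 -18:51 -16:50 -14:50 -12:50
-20 -102:- -100:50 -98:51 -96:50 -94:50 -92:50 -90:50 -88:- -86:- -84:- -82:- -80:- -78:93 -76:92 -74:92 -72:- -70:33 -68:33 -66:32 -64:32 -62:32 -60:33 -58:- -56:- -54:- -52:- -50:- -48:- -46:- -44:- -42:32 -40:32 -38:32 -36:32 -34:33 -32:32 -30:27 -28:13 -26:13 -24:12 -22:12 -20:50 -18:50 -16:50 -14:51 -12:50
```

View pics/w6c.png

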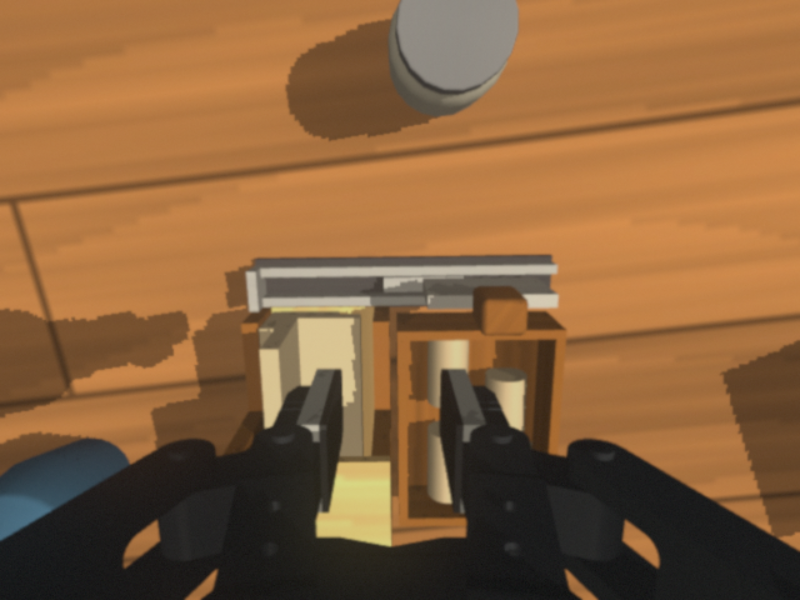

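Nested: the prop flat leg's top is at 32 mm (22+10) and its tall leg top at 92 mm, with the faces touching at rack y -80 and the front ends level at rack x -64 (picture about (280,315)-(360,315)). Next I'll grip the gate handle, seen at (500,310), across its 24 mm.

servo_tool([
  {"gripper":0,"dp":[-5,30,0],"spin":0},
  {"gripper":0,"dp":[-4.5,27.5,0],"spin":0},
  {"gripper":0,"dp":[0,0,40],"spin":0},
  {"gripper":0,"dp":[0,0,40],"spin":0},
  {"gripper":0,"dp":[0,0,30],"spin":0},
  {"gripper":0,"dp":[0,0,20],"spin":0},
  {"gripper":0,"dp":[0,0,15],"spin":0},
  {"gripper":0,"dp":[0,0,0],"spin":0},
  {"gripper":0,"dp":[0,0,0],"spin":0},
  {"gripper":0,"dp":[0,0,0],"spin":0},
])

```text
clock: 24.55
ee_pos: [494.9, 293.8, 84.2]
tcp_rot: [0.06, 0.998, 0.0, 0.001]
wrist_force: [-0.2, -0.6, -0.5]
opening: 85.4
grip_force: 0.0
```

Run:
```python
from r import *
rep(-82.6,49.4)
```

```text
rack [-81.6  48.7] z 84.2 yaw -6.89 tilt [0.07 0.02] f [-0.2 -0.6 -0.5] t [ 0.   -0.04  0.04] op 85.4 clk 24.55
dp [ 1.   0.7 -0. ]
```

servo_tool([
  {"gripper":255,"dp":[1,0.5,0],"spin":0},
  {"gripper":255,"dp":[0,0,0],"spin":0},
  {"gripper":255,"dp":[0,0,0],"spin":0},
  {"gripper":255,"dp":[0,0,0],"spin":0},
  {"gripper":255,"dp":[0,0,0],"spin":0},
  {"gripper":255,"dp":[0,0,0],"spin":0},
], squeeze=25)

```text
clock: 25.15
ee_pos: [493.4, 295.2, 83.7]
tcp_rot: [0.059, 0.998, 0.0, 0.0]
wrist_force: [-1.0, 1.0, 4.5]
opening: 23.7
grip_force: 28.8
```

servo_tool([
  {"gripper":255,"dp":[0,-5,0],"spin":0},
  {"gripper":255,"dp":[0,-10,0],"spin":0},
  {"gripper":255,"dp":[0,-10,0],"spin":0},
  {"gripper":255,"dp":[0,-10,0],"spin":0},
  {"gripper":255,"dp":[0,-10,0],"spin":0},
  {"gripper":255,"dp":[0,-10,0],"spin":0},
  {"gripper":255,"dp":[0,-10,0],"spin":0},
  {"gripper":255,"dp":[0,-10,0],"spin":0},
  {"gripper":255,"dp":[0,-10,0],"spin":0},
  {"gripper":255,"dp":[0,0,0],"spin":0},
])

```text
clock: 26.15
ee_pos: [484.3, 210.6, 83.7]
tcp_rot: [0.06, 0.998, 0.001, 0.001]
wrist_force: [2.0, 2.5, 0.8]
opening: 23.1
grip_force: 28.7
```

Run:
```python
from r import *
rep(-82.6,-53)
```

```text
rack [-82.3 -35.3] z 83.7 yaw -6.86 tilt [0.14 0.11] f [2.  2.5 0.8] t [ 0.55 -0.44  0.27] op 23.1 clk 26.15
dp [  0.2 -17.7  -0. ]
```

servo_tool([
  {"gripper":255,"dp":[0,-6,0],"spin":0},
  {"gripper":255,"dp":[0,-6,0],"spin":0},
  {"gripper":255,"dp":[0,-4,0],"spin":0},
  {"gripper":255,"dp":[0,-2,0],"spin":0},
  {"gripper":255,"dp":[0,-1,0],"spin":0},
  {"gripper":255,"dp":[0,0,0],"spin":0},
  {"gripper":255,"dp":[0,0,0],"spin":0},
])

```text
clock: 26.85
ee_pos: [482.5, 193.4, 83.7]
tcp_rot: [0.059, 0.998, 0.002, 0.001]
wrist_force: [4.1, 8.0, -1.1]
opening: 23.8
grip_force: 28.3
```

Run:
```python
from r import *
rep(-82.6,-53)
```

```text
rack [-82.1 -52.5] z 83.7 yaw -6.78 tilt [0.17 0.24] f [ 4.1  8.  -1.1] t [ 1.34 -0.64  0.2 ] op 23.8 clk 26.85
dp [ 0.5 -0.5 -0. ]
```

Nearly at the stop; pushing a little more.

servo_tool([
  {"gripper":255,"dp":[0,-1,0],"spin":0},
  {"gripper":255,"dp":[0,-1,0],"spin":0},
  {"gripper":255,"dp":[0,-1,0],"spin":0},
  {"gripper":255,"dp":[0,0,0],"spin":0},
  {"gripper":255,"dp":[0,0,0],"spin":0},
])

```text
clock: 27.35
ee_pos: [482.5, 193.2, 83.8]
tcp_rot: [0.058, 0.998, 0.005, 0.001]
wrist_force: [4.7, 16.9, -4.8]
opening: 24.0
grip_force: 28.6
```

Run:
```python
from r import *
rep(-82.6,-53)
```

```text
rack [-82.1 -52.8] z 83.8 yaw -6.7 tilt [0.2  0.59] f [ 4.7 16.9 -4.8] t [ 2.87 -0.76  0.13] op 24.0 clk 27.35
dp [ 0.5 -0.2 -0. ]
```

servo_tool([
  {"gripper":255,"dp":[0,2.5,0],"spin":0},
  {"gripper":255,"dp":[0,0,0],"spin":0},
  {"gripper":130,"dp":[0,0,0],"spin":0},
  {"gripper":130,"dp":[0,0,0],"spin":0},
  {"gripper":130,"dp":[0,0,0],"spin":0},
  {"gripper":130,"dp":[0,0,-20],"spin":0},
  {"gripper":130,"dp":[0,0,-40],"spin":0},
  {"gripper":130,"dp":[0,0,-40],"spin":0},
  {"gripper":130,"dp":[30,20,-40],"spin":0},
  {"gripper":130,"dp":[0,30,0],"spin":0},
])

```text
clock: 28.35
ee_pos: [459.0, 242.5, 225.6]
tcp_rot: [0.061, 0.998, 0.001, 0.003]
wrist_force: [2.3, -0.9, -0.4]
opening: 42.0
grip_force: 0.0
```

servo_tool([
  {"gripper":130,"dp":[0,0,0],"spin":0},
  {"gripper":130,"dp":[0,0,0],"spin":0},
  {"gripper":130,"dp":[0,0,0],"spin":0},
])

```text
clock: 28.65
ee_pos: [458.2, 241.5, 219.5]
tcp_rot: [0.06, 0.998, -0.001, -0.001]
wrist_force: [-0.3, 0.0, -0.4]
opening: 42.0
grip_force: 0.0
```

Run:
```python
from r import *
s,R=rep();g=grab("wrist","w7");C=cloud(g);L=C.copy();L[...,:2]=(C[...,:2]-O)@RR
m=(L[...,2]>92)&(L[...,2]<103)&(abs(L[...,0]+83)<14)&(abs(L[...,1]+52)<30);q=L[m];print("handle",np.percentile(q,[1,99],axis=0).round(1))
for x0 in(-83,-60,-50,-40,-30):
    o=[]
    for y in range(-98,48,3):
        m=(abs(L[...,0]-x0)<2)&(abs(L[...,1]-y)<1.5);o.append(f"{y}:{np.median(L[m][:,2]):.0f}" if m.any() else f"{y}:-")
    print(x0," ".join(o))
uv=proj(g,np.r_[O+RR@[-70,-35],40])[0].astype(int);print(uv)
u,v=np.clip(uv[0]-130,0,380),np.clip(uv[1]-100,0,280)
cv2.imwrite("pics/w7c.png",cv2.resize(g["p"][v:v+200,u:u+260,::-1],(780,600),interpolation=2))
```

```text
rack [-111.9   -7.6] z 219.5 yaw -6.89 tilt [-0.11 -0.07] f [-0.3  0.  -0.4] t [0.03 0.01 0.03] op 42.0 clk 28.65
handle [[-91.4 -64.4  92.5]
 [-73.2 -40.9  99.1]]
-83 -98:30 -95:22 -92:6 -89:44 -86:46 -83:46 -80:45 -77:44 -74:45 -71:47 -68:38 -65:31 -62:39 -59:44 -56:96 -53:97 -50:97 -47:97 -44:97 -41:71 -38:62 -35:62 -32:63 -29:62 -26:62 -23:62 -20:62 -17:62 -14:7 -11:20 -8:19 -5:19 -2:18 1:18 4:17 7:17 10:17 13:16 16:16 19:15 22:15 25:14 28:14 31:13 34:13 37:13 40:7 43:6 46:6
-60 -98:50 -95:50 -92:51 -89:50 -86:52 -83:52 -80:92 -77:92 -74:- -71:- -68:73 -65:- -62:- -59:- -56:- -53:- -50:- -47:33 -44:32 -41:32 -38:32 -35:32 -32:32 -29:30 -26:13 -23:12 -20:50 -17:50 -14:50 -11:50 -8:-0 -5:23 -2:19 1:24 4:20 7:22 10:23 13:21 16:23 19:22 22:24 25:21 28:22 31:24 34:22 37:23 40:24 43:24 46:22
-50 -98:50 -95:51 -92:50 -89:51 -86:51 -83:- -80:- -77:- -74:- -71:- -68:- -65:- -62:- -59:- -56:- -53:- -50:32 -47:32 -44:32 -41:32 -38:32 -35:32 -32:32 -29:13 -26:13 -23:12 -20:50 -17:50 -14:51 -11:50 -8:0 -5:45 -2:45 1:45 4:- 7:- 10:- 13:- 16:- 19:- 22:- 25:- 28:- 31:- 34:- 37:- 40:- 43:- 46:-
-40 -98:50 -95:50 -92:50 -89:- -86:- -83:- -80:- -77:- -74:- -71:- -68:- -65:- -62:- -59:- -56:32 -53:33 -50:32 -47:32 -44:32 -41:32 -38:33 -35:32 -32:32 -29:24 -26:12 -23:12 -20:50 -17:50 -14:50 -11:49 -8:0 -5:45 -2:45 1:45 4:- 7:- 10:- 13:- 16:20 19:25 22:28 25:29 28:29 31:30 34:29 37:28 40:- 43:- 46:-
-30 -98:50 -95:50 -92:- -89:- -86:- -83:- -80:- -77:- -74:- -71:- -68:- -65:- -62:- -59:- -56:32 -53:32 -50:32 -47:32 -44:32 -41:32 -38:32 -35:32 -32:32 -29:27 -26:12 -23:12 -20:50 -17:50 -14:50 -11:50 -8:-0 -5:45 -2:45 1:45 4:6 7:6 10:6 13:6 16:18 19:24 22:27 25:30 28:30 31:30 34:30 37:28 40:26 43:- 46:-
[278 277]
```

View pics/w7c.png

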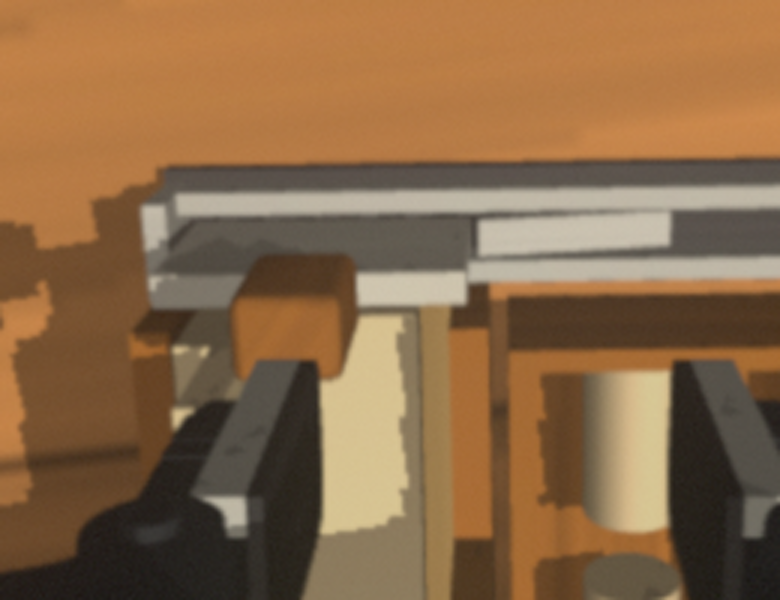

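The gate is shut, with the handle centred at rack y -52.6. The leaf at (570,230) slopes up to 20 mm at its tip behind the plate, against 13 mm before, so the catch has snapped up. The prop is unmoved and the arm is clear.

```bash
python3 -c "
from bench import *
print(finish_job())"
```

```text
the job is handed in; nothing more can be done
None
```

The prop is nested in the smaller angle under the hood and released, the gate is shut with its catch up behind it, and the vase, bowl and jar were left alone; I handed the job in at about 29 s of the 72 s allowed.

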